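# Zero the kitchen scale, then draw the salt shaker and hold it tipped over the bowl

## Task

Get ready to weigh salt into the bowl that stands on the kitchen scale: wake the scale with its round key, then zero it with its long bar key, one key at a time and each fully down and let up again, leaving the small square key alone. Then draw the salt shaker with the domed, pierced cap out of the wooden rack and finish holding it up in the gripper with its cap over the middle of the bowl, a few centimetres above the rim, and pointing down at a good slant (some 30 degrees or more below level). Leave the bowl, the other jars and the garlic where they are; the program ends while the shaker is still held, clear of everything else.

Things in the scene. Friction and masses are not known exactly. Their poses are not given: they have to be found in the camera images.
- scale: Flat white digital kitchen scale, fixed, 190 (x) x 144 (y) x 24 mm, left or right of the rack. Origin: centre of its underside, on the counter. At yaw 0 its front, with the keys, faces the robot (-x), y to the left. Steel plate behind (x -0.029 to 0.089, top z 0.0237); before it a dark display, then three grey keys at x = -0.078: round y = 0.046, square y = 0, bar y = -0.046.
- key_on_top (a point): Middle of the top of the round key (20 mm across), the left one seen from the scale's front, which wakes it. Key tops are at z = 0.0235, 5.5 mm above the panel round them.
- key_on (a joint): Travel of the round key in m: 0 up, 0.004 fully down. Its spring takes 1 N to start and 3.8 N fully down and lifts it again when let go.
- key_unit_top (a point): Middle of the top of the small square key (13 mm), the middle one, which is to be left alone; same height.
- key_unit (a joint): Travel of the square key in m, same spring.
- key_zero_top (a point): Middle of the top of the long bar key (34 mm along the scale's y, 14 mm along x), the right one, which zeroes the scale; same height.
- key_zero (a joint): Travel of the bar key in m: 0 up, 0.004 fully down; same spring.
- bowl: Open ceramic bowl with small flowers, 115 mm across its rim, 59 mm high, 0.17 kg, loose on the scale's steel plate. Origin: centre of its underside, z about 0.024.
- bowl_rim (a point): Centre of the bowl's mouth, level with the rim (59 mm over its origin, z about 0.083).
- jar_rack: Fixed wooden rack, 212 (y) x 103 (x) x 85 mm high. Origin: centre of its underside; at yaw 0 its front faces the robot (-x). A slanted block with three blind bores, 47.5 mm wide, 36 mm deep, 72 mm apart along y; the way out of a bore is (-0.940, 0, 0.342) in the rack's frame. Middles of the mouths: x = -0.023, y = 0.072, 0, -0.072, z = 0.056. A 16 mm wide tongue juts 28 mm out under each jar.
- shaker: Glass salt shaker with a domed, pierced cap (shortest jar in the rack), 90 mm long, 0.1 kg. Diameter 44 mm at the belly (30 mm from the foot), tapering to the neck and cap, 33 mm at 62 to 80 mm from the foot: the place to grip, from above. It lies in one of the bores (it varies), foot inside. Origin: centre of its foot; z axis: foot to cap, to the rack's front and 11 deg up.
- shaker_cap (a point): Top of the shaker's domed cap, 90 mm from its origin along its z axis.
- spice_a: Spice jar with a flat-topped cap, 44 mm in diameter, 105 mm long; it lies in one of the bores (it varies), foot inside. Origin: centre of its foot; z axis: foot to cap, 20 deg up. To be left alone.
- spice_b: Slimmer spice jar with a flat-topped cap, 41 mm in diameter, 105 mm long; it lies in one of the bores (it varies), foot inside. Origin: centre of its foot; z axis: foot to cap, 20 deg up. To be left alone.
- garlic: Garlic bulb, 56 mm, loose on the counter at the front, between the rack and the scale. Origin: centre of its underside. To be left alone.

How it is judged:
On the way, in this order (a step that is already met when the one before it is completed fails the run):
1. the round key is pressed fully down, the others being up (value of joint key_on above 0.003 m and value of joint key_zero below 0.001 m), for 0.05 s.
2. the round key is up again and the bar key is pressed fully down (value of joint key_zero above 0.003 m and value of joint key_on below 0.001 m), for 0.05 s.
3. the shaker is held in the fingers, clear of the rack, both keys up (contact force between the fingers and shaker above 0.8 N and contact force between shaker and jar_rack below 0.05 N and contact force between shaker and bowl below 0.05 N and contact force between shaker and scale below 0.05 N and contact force between shaker and spice_a below 0.05 N and contact force between shaker and spice_b below 0.05 N and distance of shaker from where it was at the start of the episode above 0.05 m and value of joint each of key_zero, key_on below 0.001 m), for 0.2 s.
At the end, for the whole second after the job is handed in: Shaker held still, touching only the fingers, cap at least 20 deg below level, cap top within 35 mm of the bowl's centre from above and 10 to 120 mm over the rim; bowl upright within 15 mm of its start, spice jars within 12 mm, garlic within 30 mm; all keys up (contact force between the fingers and shaker above 0.8 N and contact force between shaker and jar_rack below 0.05 N and contact force between shaker and bowl below 0.05 N and contact force between shaker and scale below 0.05 N and contact force between shaker and spice_a below 0.05 N and contact force between shaker and spice_b below 0.05 N and angle between shaker's own z axis and vertical above 1.92 rad and horizontal distance between shaker_cap and bowl_rim below 0.035 m and z of shaker_cap in the frame of bowl_rim between 0.01 and 0.12 m and linear speed of shaker below 0.03 m/s and distance of bowl from where it was at the start of the episode below 0.015 m and angle between bowl's own z axis and vertical below 0.1 rad and distance of each of spice_a, spice_b from where it was at the start of the episode below 0.012 m and distance of garlic from where it was at the start of the episode below 0.03 m and value of joint each of key_on, key_unit, key_zero below 0.001 m); the arm keeps its last pose, push and grip.
It fails at once if the square key is pressed (value of joint key_unit above 0.002 m).
It fails at once if the bowl is knocked along or tipped (distance of bowl from where it was at the start of the episode above 0.03 m or angle between bowl's own z axis and vertical above 0.25 rad).
It fails at once if a spice jar is pulled out or knocked (distance of any of spice_a, spice_b from where it was at the start of the episode above 0.025 m).
It also fails if it takes over 51 s, if anything falls off the work surface, if the arm or the gripper's body presses on something with over 40 N, if the wrist force passes 120 N, or if a joint passes its speed limit or range.

## Robot

A 6-joint arm with a two-finger parallel gripper is mounted at the origin on a cart in front of the work surface, level with it; the furniture and walls round the work are solid. World frame = base frame: x ahead of the robot, y to its left, z up, the work surface at z = 0. Lengths are in m, angles in rad, forces in N, time in s.
With the tool pointing down it reaches from about 0.275 to 1 m from the base axis. Payload 8.4 kg.
Tool frame: the origin (TCP) lies on the centre line of the jaws, within the pads' length; the fingertips stand 17 mm ahead of it and the grasp point (between the pads) lies 2 mm behind it (bot.tcp_to_tips is the z of the fingertips in the tool frame, in m); z points along the fingers, y is the line along which they close (so a half turn about z gives the same grasp; the last joint's range is limited). The gripper opens to 85 mm and grips with 20 to 120 N. Pads are 22 mm wide; open, the fingers measure 114 mm over their backs; the gripper's body (76 mm by 85 mm) begins 54 mm behind the grasp point. The pads swing forward as they close: fully open they stand 13 mm farther back than shut.
Start: joints at [1.181, 0.353, 1.633, -0, 1.155, -0.002], TCP at [0.236, 0.579, 0.248] pointing down, gripper open.
Joint ranges: [-2.63, 2.63], [-0.92, 2.1], [0.06, 2.66], [-1.3, 4.44], [0, 2.69], [-3.02, 3.02]. Speed limits (rad/s): [2.22, 2.22, 2.79, 3.14, 3.14, 3.14].

## Interface

Orientations are given as a unit quaternion [x, y, z, w].
In Python, from workcell import bot, hand, read_camera gives the robot as it stands (bot), with the cameras as plain functions and the gripper (hand). Calls block until the motion is done:
- bot.reach(position, orientation): joint-space move of the TCP to a pose.
- bot.servo_line(position, ori=None, velocity=0.15): straight line of the TCP; ori=None keeps the orientation; velocity is the mean speed in m/s.
- bot.goto_joints(angles): joint-space move.
- hand.move_gripper(opening, strength=None): finger opening in m; strength is the grip in N (None keeps the last); returns when the fingers have stopped.
- bot.dwell(seconds).
- bot.solve_ik(position, orientation): joint angles nearest the present ones, or None.
- bot.get_obs(): the state.
- read_camera(name): name is "side" or "top"; returns a dict with "frame" (400x640x3 uint8, red, green, blue), "intrinsics" (3x3 intrinsics, pixels), "view" (4x4, takes a point from world to camera coordinates). Camera axes: x right, y down, z forward; pixel columns grow to the right and rows downward; lengths in m; the calibration is good to about 2 mm. A picture is of the moment at which its call begins. There is no depth.
A pose or a line that the arm cannot do raises bot.IKError and nothing moves.
- bot.hand_in(): hands the job in; it is judged then, once.
The state is a dict: "time_s": time; "joint_pos": joint angles; "joint_vel": joint speeds; "joint_efforts": joint torques, N m; "position": TCP position; "orientation": TCP orientation; "wrist_force": force on the tool from outside, world axes, zero at the start; "ft_torque": the same for the moment, N m; "gripper_width": finger opening in m; "grip_force": force on a finger pad.
Only numpy, scipy, OpenCV 4.12 (cv2) and the standard library are available. Lean on these libraries where they do the work, as an engineer would, in place of code of your own. Each camera call takes 0.05 s, during which the arm holds its last target. There are 200 camera calls.

## Working session

There is one attempt and no reset: what is moved stays moved. The work goes in short steps, each a Python script; the robot and the scene stay as the last script left them, time stands still between calls to the robot, and variables do not carry over. Pictures are saved under pics/ and viewed, at most 10 in all, crops included, and the job is handed in when it is done.

```bash
ls; mkdir -p pics; python3 - <<'E'
from workcell import bot, hand, read_camera
import cv2,numpy as np
for n in("top","side"):
    c=read_camera(n); cv2.imwrite(f"pics/{n}0.png",c["frame"][:,:,::-1]); np.savez(f"{n}.npz",K=c["intrinsics"],V=c["view"])
    print(n,c["intrinsics"].tolist(),np.round(c["view"],3).tolist())
o=bot.get_obs();print(o["orientation"],o["position"],o["gripper_width"],o["time_s"],bot.tcp_to_tips)
E
```

```text
pics
workcell.py
top [[376.55778710813195, 0.0, 317.11202353376643], [0.0, 376.55778710813195, 202.09349363503898], [0.0, 0.0, 1.0]] [[-0.008, -1.0, -0.024, -0.092], [-0.99, 0.011, -0.144, 0.498], [0.144, 0.023, -0.989, 0.867], [0.0, 0.0, 0.0, 1.0]]
side [[454.7575323766905, 0.0, 321.01946094977194], [0.0, 454.7575323766905, 193.18724833509233], [0.0, 0.0, 1.0]] [[0.864, -0.503, -0.004, -0.442], [-0.258, -0.436, -0.862, 0.145], [0.432, 0.746, -0.506, 0.943], [0.0, 0.0, 0.0, 1.0]]
[ 1.92670506e-01  9.81263301e-01 -6.27092902e-04 -1.28937340e-04] [0.23617097 0.57821045 0.24762663] 0.08540358294129484 0.1 0.017
```

View pics/top0.png

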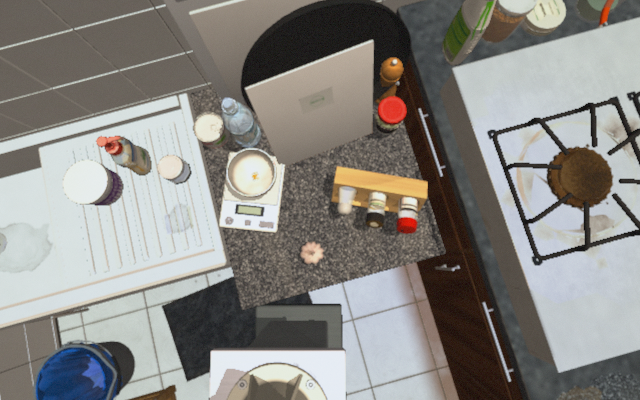

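View pics/side0.png

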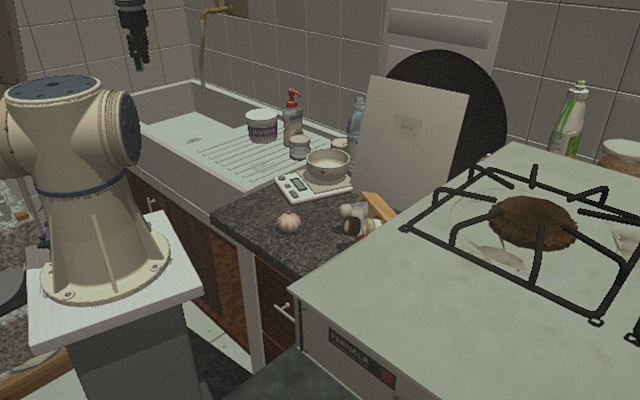

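The top view shows the scale at about (252,190) with the bowl at (251,174), the rack at (380,188) with the shaker in its left bore at (346,200), and the garlic at (312,253). I'll enlarge both views.

```bash
python3 - <<'E'
import cv2
a=cv2.imread("pics/top0.png")[140:240,210:310]; b=cv2.imread("pics/top0.png")[150:250,325:435]
cv2.imwrite("pics/ct.png",cv2.hconcat([cv2.resize(x[:,:100],None,fx=4,fy=4,interpolation=cv2.INTER_CUBIC) for x in(a,b)]))
s=cv2.imread("pics/side0.png")[140:250,265:405]
cv2.imwrite("pics/cs.png",cv2.resize(s,None,fx=5,fy=5,interpolation=cv2.INTER_CUBIC))
E
```

```text
(no output)
```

View pics/ct.png

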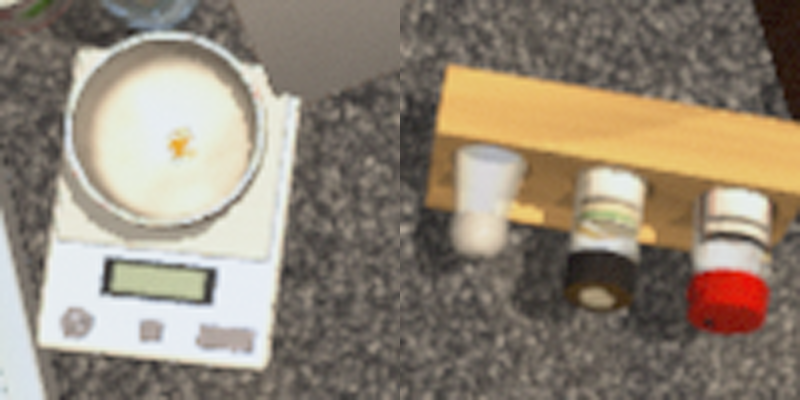

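View pics/cs.png

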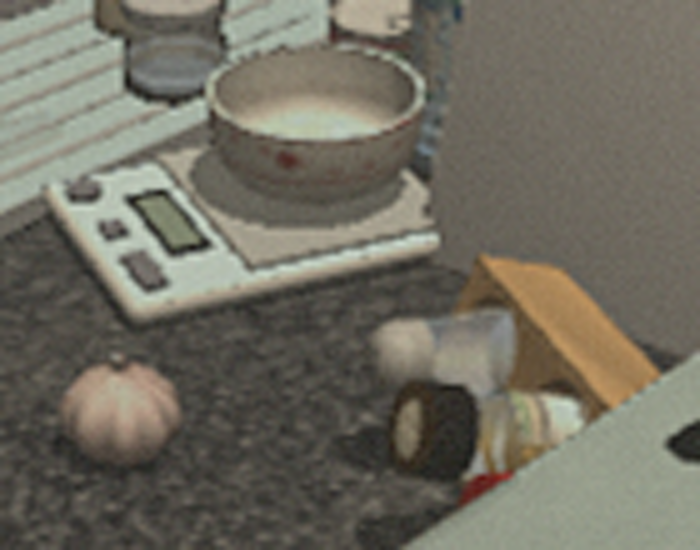

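Readings in crop pixels:

| Feature | Top crop | Side crop |
|---|---|---|
| Round key | (76,322) | (85,188) |
| Square key | (151,330) | (113,229) |
| Bar key | (226,338) | (145,270) |
| Bowl rim centre | (165,130) | (316,92) |
| Shaker dome centre | (480,226) | (406,350) |

The shaker is in the left bore. The black-capped and red-capped jars are to its right.

```bash
cat > geo.py <<'E'
import numpy as np,cv2
C={n:np.load(f"{n}.npz") for n in("top","side")}
P={n:c["K"]@c["V"][:3] for n,c in C.items()}
def tri(t,s):
    X=cv2.triangulatePoints(P["top"],P["side"],np.array(t,float).reshape(2,1),np.array(s,float).reshape(2,1))[:,0];return X[:3]/X[3]
def plane(n,uv,z):
    M=P[n]; A=np.c_[M[:,0],M[:,1],-np.array([*uv,1.])]
    return np.linalg.solve(A,-(M[:,2]*z+M[:,3]))[:2]
def proj(n,p): q=P[n]@np.r_[p,1]; return q[:2]/q[2]
L=lambda X,Y:((X+.5)/4-.5+210,(Y+.5)/4-.5+140)
R=lambda X,Y:((X-400+.5)/4-.5+325,(Y+.5)/4-.5+150)
S=lambda X,Y:((X+.5)/5-.5+265,(Y+.5)/5-.5+140)
E
python3 - <<'E'
from geo import *
np.set_printoptions(precision=4,suppress=True)
for n,t,s in [("on",L(76,322),S(85,186)),("unit",L(151,330),S(113,228)),("zero",L(226,338),S(145,270)),("rim",L(165.5,130),S(316,93)),("dome",R(480,226),S(406,350)),("belly",R(488,170),S(480,350))]:
    X=tri(t,s); z={"rim":.083,"dome":.066,"belly":.06}.get(n,.0235)
    print(n,X,"err",proj("top",X)-t,"| planes",z,plane("top",t,z),plane("side",s,z))
for n,t,z in [("scFL",L(40,347),.018),("scFR",L(268,367),.018),("scBR",L(300,97),.022),("rackTBL",R(447,66),.085),("rackBotFL",R(428,207),.0),("rackTFL",R(437,133),.085),("blackcap",R(598,300),.085),("redcap",R(727,322),.085)]:
    print(n,plane("top",t,z))
print("rack right", [plane("top",p,.085) for p in((427.5,181),(427,206))])
print("side rack", plane("side",S(483,257),.085), plane("side",S(560,270),.085))
E
```

```text
on [0.4577 0.1185 0.0224] err [ 0.1141 -0.2456] | planes 0.0235 [0.457  0.1185] [0.4572 0.1165]
unit [0.4521 0.0735 0.0201] err [ 0.032  -0.0683] | planes 0.0235 [0.4516 0.0728] [0.4496 0.0679]
zero [0.4471 0.0278 0.0194] err [ 0.0757 -0.1592] | planes 0.0235 [0.4464 0.0273] [0.4443 0.0213]
rim [0.5633 0.0547 0.0781] err [ 0.1679 -0.3265] | planes 0.083 [0.5614 0.0541] [0.5587 0.046 ]
dome [ 0.482  -0.1602  0.0634] err [-0.1685  0.3219] | planes 0.066 [ 0.4824 -0.1604] [ 0.4791 -0.1634]
belly [ 0.5169 -0.1663  0.0553] err [ 0.0013 -0.0024] | planes 0.06 [ 0.5161 -0.166 ] [ 0.5125 -0.1723]
scFL [0.4425 0.1416]
scFR [0.429  0.0025]
scBR [ 0.5952 -0.0166]
rackTBL [ 0.5724 -0.1423]
rackBotFL [ 0.5035 -0.1317]
rackTFL [ 0.5335 -0.136 ]
blackcap [ 0.4375 -0.2245]
redcap [ 0.4245 -0.2955]
rack right [array([ 0.5351, -0.3477]), array([ 0.4781, -0.3437])]
side rack [ 0.5349 -0.1403] [ 0.5579 -0.1674]
```

```bash
cat >> geo.py <<'E'
from scipy.spatial.transform import Rotation as Rn
def down(yaw,tilt=0):
    "tool down, closing axis along y turned by yaw; tilt>0 points the fingers forward"
    y=np.array([-np.sin(yaw),np.cos(yaw),0]);z=np.array([0,0,-1.]);M=np.c_[np.cross(y,z),y,z]
    return (Rn.from_rotvec(-tilt*y)*Rn.from_matrix(M)).as_quat()
E
cat > press.py <<'E'
from geo import *
from workcell import bot, hand, read_camera
def press(xy):
    t=bot.tcp_to_tips; f0=None
    bot.servo_line([*xy,.029+t],velocity=.1); bot.dwell(.15); f0=bot.get_obs()["wrist_force"][2]
    for z in np.arange(.0235,.0175,-.0005):
        bot.servo_line([*xy,z+t],velocity=.02); o=bot.get_obs(); f=o["wrist_force"][2]-f0
        print(round(z,4),round(o["position"][2]-t,4),round(f,2))
        if abs(f)>6: break
    bot.dwell(.25); print("hold",bot.get_obs()["wrist_force"]-0)
    bot.servo_line([*xy,.05+t],velocity=.1)
E
python3 - <<'E'
from press import *
hand.move_gripper(0.0,strength=30)
q=down(-.115)
bot.reach([.4573,.1185,.14],q); o=bot.get_obs();print(o["time_s"],o["joint_pos"],o["gripper_width"])
press([.4573,.1185]);print(bot.get_obs()["time_s"])
E
```

```text
2.7583 [ 2.51387190e-01  2.62383349e-01  2.04912920e+00  1.77932385e-04
  8.29424585e-01 -1.20497954e+00] -0.00012067146269436443
0.0235 0.0235 -0.17
0.023 0.023 0.85
0.0225 0.0225 1.21
0.022 0.022 1.26
0.0215 0.0215 1.64
0.021 0.021 2.21
0.0205 0.0205 2.35
0.02 0.02 3.61
0.0195 0.0196 4.91
0.019 0.0194 11.69
hold [-1.23665332 -0.95442747 10.91118386]
7.3833
```

```bash
python3 - <<'E'
from press import *
xy=[.4467,.0275]
bot.servo_line([*xy,.067],velocity=.15)
press(xy)
p=[.4467,.0275,.2];bot.servo_line(p,velocity=.25)
hand.move_gripper(.052,strength=70)
bot.reach([.484,-.1605,.17],down(-.18))
o=bot.get_obs();print(o["time_s"],o["gripper_width"],o["joint_pos"])
c=[read_camera(n)["frame"][:,:,::-1] for n in("top","side")]
a=cv2.resize(c[0][150:250,210:435],None,fx=2.5,fy=2.5);b=cv2.resize(c[1][100:250,265:405],None,fx=2,fy=2)
im=np.zeros((560,570,3),np.uint8);im[:250,:a.shape[1]]=a[:,:570];im[255:555,:280]=b;cv2.imwrite("pics/pre.png",im)
E
```

```text
0.0235 0.0235 0.62
0.023 0.023 0.15
0.0225 0.0225 0.67
0.022 0.022 1.6
0.0215 0.0215 2.88
0.021 0.021 2.98
0.0205 0.0205 2.43
0.02 0.02 2.83
0.0195 0.0195 3.42
0.019 0.0194 11.76
hold [-0.54813614 -0.04479275 11.48468132]
14.0583 0.051961774888921765 [-3.22393900e-01  2.70181294e-01  1.95096212e+00  5.98178404e-04
  9.21200709e-01 -1.71293897e+00]
```

View pics/pre.png

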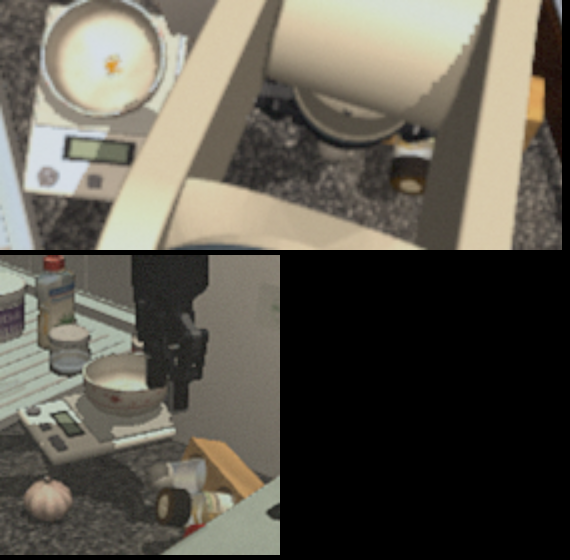

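Both keys were pressed and released, and the shaker still lies in the left bore below the gripper with nothing disturbed. Next I'll descend, grip and draw it out.

```bash
python3 - <<'E'
from geo import *
from workcell import bot, hand, read_camera
f=lambda:np.round(bot.get_obs()["wrist_force"],2)
p=np.array([.484,-.1605,.061]);print(f())
bot.servo_line(p+[0,0,.035],velocity=.15);print(f())
bot.servo_line(p,velocity=.05);print("down",f())
hand.move_gripper(.02,strength=70);o=bot.get_obs();print(o["gripper_width"],o["grip_force"],f())
d=np.array([-.94*np.cos(.18),.94*np.sin(.18),.342])
for s in(.01,.03,.06):
    bot.servo_line(p+s*d,velocity=.06);print(s,f())
bot.servo_line(p+.065*d+[0,0,.1],velocity=.15)
bot.dwell(.3);o=bot.get_obs();print(o["gripper_width"],o["grip_force"],f(),o["time_s"],o["position"])
c=[read_camera(n)["frame"][:,:,::-1] for n in("top","side")]
a=cv2.resize(c[0][150:270,210:435],None,fx=2,fy=2);b=cv2.resize(c[1][100:250,225:405],None,fx=2,fy=2)
im=np.zeros((545,450,3),np.uint8);im[:240]=a;im[245:545,:360]=b;cv2.imwrite("pics/held.png",im)
E
```

```text
[-0.36  0.71  0.25]
[-0.12  0.23  0.09]
down [-0.34  0.62 -0.24]
0.03126288077410622 68.22138837858802 [-0.71  0.05  4.61]
0.01 [-1.58  0.33  9.62]
0.03 [-2.93  0.49  9.18]
0.06 [ 0.25  0.72 -0.77]
0.03156412869456998 68.83508635444741 [ 0.22  0.09 -1.16] 18.5417 [ 0.4236163  -0.14945367  0.18259899]
```

View pics/held.png

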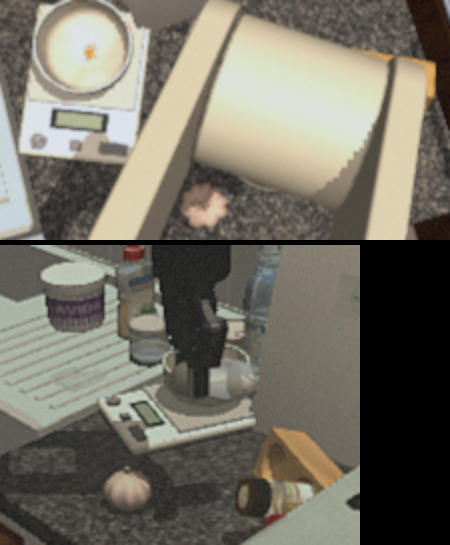

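The shaker is held clear of the rack, and the jars, garlic and bowl look unmoved. Before the pour pose I'll check how close the board and bottle stand behind the bowl.

```bash
python3 - <<'E'
from geo import *
np.set_printoptions(precision=3,suppress=True)
print("board BL",plane("top",(282,163),0),"BR",plane("top",(375,131),0))
print("board TL tri",tri((248,93),(373,77)),"TR",tri((373,43),(467,96)))
print("bottle foot z0..0.2",plane("top",(250,145),0),plane("top",(231,102),.2),"jar",plane("top",(209,140),.06))
E
```

```text
board BL [ 0.603 -0.007] BR [ 0.683 -0.245]
board TL tri [0.665 0.019 0.285] TR [ 0.752 -0.206  0.288]
bottle foot z0..0.2 [0.651 0.075] [0.681 0.074] jar [0.647 0.161]
```

```bash
python3 - <<'E'
from geo import *
from workcell import bot, hand, read_camera
rim=np.array([.562,.054,.083])
for yaw in(-.1,.1,.3,.5):
  for tilt in (.85,.95):
    q=down(yaw,tilt);b=tilt-.19;h=np.array([np.cos(yaw),np.sin(yaw),0])
    u=-h*np.cos(b)-np.array([0,0,np.sin(b)])
    t=rim+[0,0,.06]-.018*u
    print(yaw,tilt,Rn.from_quat(q).apply([0,0,1]).round(2),t.round(3),"foot",(t-.072*u).round(3),bot.solve_ik(t,q),bot.solve_ik(t+[-.06,0,.07],q) is not None)
E
```

```text
-0.1 0.85 [ 0.75 -0.08 -0.66] [0.576 0.053 0.154] foot [0.633 0.047 0.198] [0.22308154 0.30334082 2.36810098 3.75874823 0.42482317 1.214329  ] True
-0.1 0.95 [ 0.81 -0.08 -0.58] [0.575 0.053 0.155] foot [0.627 0.047 0.205] [0.24424222 0.35415056 2.41732809 3.64080415 0.61067163 1.3562642 ] True
0.1 0.85 [ 0.75  0.08 -0.66] [0.576 0.055 0.154] foot [0.633 0.061 0.198] [0.08839882 0.29601394 2.38265236 3.11850525 0.38713344 1.58451891] True
0.1 0.95 [ 0.81  0.08 -0.58] [0.575 0.055 0.155] foot [0.627 0.061 0.205] [0.08760454 0.34759905 2.43438925 3.12348139 0.59043515 1.57863137] True
0.3 0.85 [ 0.72  0.22 -0.66] [0.576 0.058 0.154] foot [0.63  0.075 0.198] [-0.04563758  0.30397515  2.3668399   2.4854732   0.43039791  1.94798766] True
0.3 0.95 [ 0.78  0.24 -0.58] [0.574 0.058 0.155] foot [0.624 0.073 0.205] [-0.06816442  0.35472099  2.41585412  2.60872228  0.6141606   1.79921184] True
0.5 0.85 [ 0.66  0.36 -0.66] [0.574 0.061 0.154] foot [0.624 0.088 0.198] [-0.15988813  0.32596454  2.32300618  2.00013076  0.53115224  2.18019752] True
0.5 0.95 [ 0.71  0.39 -0.58] [0.573 0.06  0.155] foot [0.619 0.085 0.205] [-0.19767235  0.37477742  2.36502785  2.15595513  0.67751859  1.98316415] True
```

```bash
python3 - <<'E'
from geo import *
from workcell import bot, hand, read_camera
np.set_printoptions(precision=2,suppress=True)
rim=np.array([.558,.054,.083])
for yaw in(-1.4,-1.1,-.8,1.,1.25,1.5):
  for tilt in (.85,1.):
    q=down(yaw,tilt);b=tilt-.19;h=np.array([np.cos(yaw),np.sin(yaw),0])
    u=-h*np.cos(b)-np.array([0,0,np.sin(b)])
    t=rim+[0,0,.06]-.018*u
    print(yaw,tilt,Rn.from_quat(q).apply([0,0,1]).round(2),t.round(3),"foot",(t-.072*u).round(3),bot.solve_ik(t,q),bot.solve_ik([.45,-.05,.27],q))
E
```

```text
-1.4 0.85 [ 0.13 -0.74 -0.66] [0.56 0.04 0.15] foot [ 0.57 -0.02  0.2 ] [ 0.49  0.56  1.85 -0.86  1.23  0.83] [ 0.43  0.2   2.08 -0.86  1.29  0.7 ]
-1.4 1.0 [ 0.14 -0.83 -0.54] [0.56 0.04 0.16] foot [ 0.57 -0.01  0.21] [ 0.54  0.63  1.83 -0.94  1.34  0.92] [ 0.5   0.28  2.09 -0.95  1.37  0.83]
-1.1 0.85 [ 0.34 -0.67 -0.66] [0.56 0.04 0.15] foot [ 0.59 -0.01  0.2 ] [ 0.52  0.49  2.   -1.05  1.05  0.79] [ 0.46  0.09  2.22 -1.    1.1   0.59]
-1.1 1.0 [ 0.38 -0.75 -0.54] [0.56 0.04 0.16] foot [ 0.59 -0.    0.21] [ 0.58  0.56  2.   -1.15  1.16  0.93] [ 0.53  0.17  2.25 -1.13  1.19  0.78]
-0.8 0.85 [ 0.52 -0.54 -0.66] [0.57 0.04 0.15] foot [0.61 0.   0.2 ] None [ 0.42 -0.03  2.34 -1.15  0.88  0.45]
-0.8 1.0 [ 0.59 -0.6  -0.54] [0.57 0.04 0.16] foot [0.6  0.01 0.21] None None
1.0 0.85 [ 0.41  0.63 -0.66] [0.57 0.07 0.15] foot [0.6  0.11 0.2 ] [-0.32  0.42  2.14  1.29  0.86  2.36] [-0.68  0.14  2.16  0.94  1.19  2.5 ]
1.0 1.0 [ 0.45  0.71 -0.54] [0.56 0.06 0.16] foot [0.59 0.11 0.21] [-0.38  0.49  2.16  1.43  0.99  2.16] [-0.75  0.21  2.18  1.05  1.27  2.34]
1.25 0.85 [ 0.24  0.71 -0.66] [0.56 0.07 0.15] foot [0.58 0.12 0.2 ] [-0.33  0.48  2.02  1.08  1.02  2.36] [-0.65  0.23  2.04  0.82  1.33  2.41]
1.25 1.0 [ 0.27  0.8  -0.54] [0.56 0.07 0.16] foot [0.58 0.11 0.21] [-0.39  0.55  2.02  1.18  1.13  2.21] [-0.71  0.3   2.05  0.91  1.41  2.3 ]
1.5 0.85 [ 0.05  0.75 -0.66] [0.56 0.07 0.15] foot [0.56 0.12 0.2 ] [-0.32  0.54  1.89  0.91  1.18  2.32] [-0.6   0.3   1.93  0.71  1.46  2.32]
1.5 1.0 [ 0.06  0.84 -0.54] [0.56 0.07 0.16] foot [0.56 0.12 0.21] [-0.37  0.61  1.88  0.99  1.29  2.22] [-0.65  0.38  1.93  0.78  1.55  2.24]
```

```bash
python3 - <<'E'
from geo import *
from workcell import bot, hand, read_camera
np.set_printoptions(precision=3,suppress=True)
yaw,tilt=-1.45,.95
q=down(yaw,tilt);b=tilt-.19;h=np.array([np.cos(yaw),np.sin(yaw),0])
u=-h*np.cos(b)-np.array([0,0,np.sin(b)])
t=np.array([.561,.054,.143])-.018*u
bot.servo_line([.42,-.15,.27],velocity=.15)
bot.reach([.44,-.02,.28],q)
bot.servo_line(t+[0,0,.09],velocity=.12)
bot.servo_line(t,velocity=.08);bot.dwell(.4)
o=bot.get_obs();print(t,o["position"],o["gripper_width"],o["grip_force"],o["wrist_force"],o["time_s"])
c=[read_camera(n)["frame"][:,:,::-1] for n in("top","side")]
cv2.imwrite("pics/f_top.png",c[0]);cv2.imwrite("pics/f_side.png",c[1])
a=cv2.resize(c[0][110:240,190:435],None,fx=3,fy=3);b=cv2.resize(c[1][80:250,265:405],None,fx=4,fy=4)
cv2.imwrite("pics/fin_top.png",a);cv2.imwrite("pics/fin_side.png",b[:600])
E
```

```text
[0.563 0.041 0.155] [0.563 0.041 0.156] 0.03132669571168661 68.9273637617589 [ 0.327  0.094 -1.687] 24.5417
```

View pics/fin_top.png

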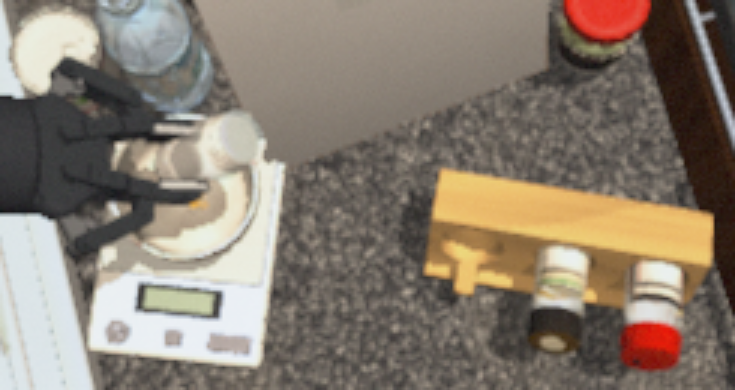

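```bash
python3 -c "
import cv2;b=cv2.imread('pics/f_side.png')[90:235,265:405];cv2.imwrite('pics/fin_side.png',cv2.resize(b,None,fx=4,fy=4,interpolation=2))"
```

```text
(no output)
```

View pics/fin_side.png

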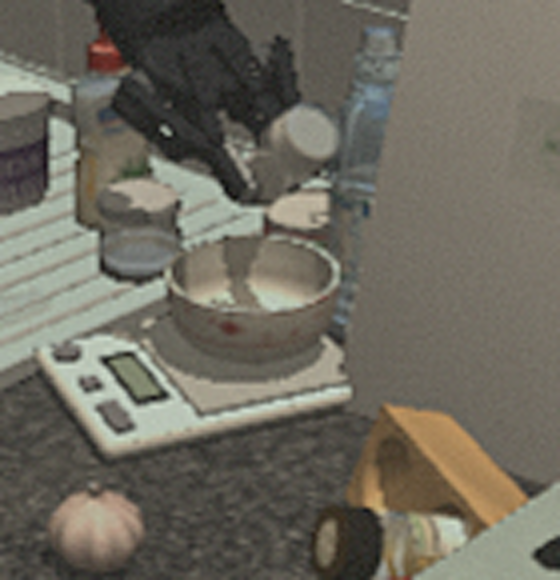

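The shaker is held nose-down over the bowl, with the foot disc at top pixel about (268,156) and side pixel about (341,123). The bowl, jars and garlic are in place. I'll check the slant from the foot's position.

```bash
python3 - <<'E'
from geo import *
f=tri((268,156),(340.6,123.2)); g=np.array([.563,.041,.1565])
d=(g-f);L=np.linalg.norm(d);u=d/L;print(f,"dist",L,"slant",np.degrees(np.arcsin(-u[2])),"cap",f+.09*u,"err",proj("top",f))
E
```

```text
[ 0.56702298 -0.00132454  0.1939992 ] dist 0.05668987225633567 slant 41.412824655988736 cap [0.56063616 0.06586927 0.13446603] err [267.59862502 156.75659211]
```

```bash
python3 -c "
from workcell import bot, hand, read_camera
print(bot.hand_in(),bot.get_obs()['time_s'])"
```

```text
the job is handed in; nothing more can be done
the job is handed in; nothing more can be done
```

The job is handed in, but no verdict came back: both keys were pressed and released in order, and the shaker is held nose-down about 41° below level, its cap by my estimate about 12 mm off the bowl's centre and 50 mm above the rim.

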